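# File a binder case in a lever arch file

### The job

File the hard case in the lever arch file that lies open on the counter: lift the file's lever until the rings spring open, thread the case's two filing holes down over the two upright posts until it lies flat on the index boards, and press the lever back down until the rings have snapped shut. Feel the case onto the posts gently, without forcing it against them, and leave the bottles and the medicine box beside the work standing where they are.

Things in the scene. Friction and masses are not known exactly. Their poses are not given: they have to be found in the camera images.
- file: Lever arch file lying open, fixed: grey boards 3 mm thick. x along the spine away from the operator, y left, z up; origin on the counter under the mechanism's nominal middle. Back cover x -135..125, y -140..35 mm, spine and front cover left of it. On it lie 4 stiff pale index boards, top 11 mm up, x -99..107, y -8..-130 mm: the filed case rests on them, box right (-y) of the posts, its x along the file's x.
- posts (a point): NOMINAL middle between the two posts' tops, fixed to the cover. Posts: 6 mm thick, upright, at 40 mm before and behind it along the file's x, tops 50 mm above the counter, last 4 mm tapering to 4.8 mm. The whole steel mechanism (posts, arches, lever) is riveted up to 11 mm off nominal along file x, 5 mm along y, and turned up to 0.012 rad; its true place is not reported: see or feel it.
- lever_pin (a point): NOMINAL middle of the lever's hinge pin (parallel to the file's y, 13 mm above the counter), off by as much as the posts are. The lever runs from here to the file's -x. At its end a black thumb grip, 30 long, 16 wide (y), 9 mm thick; middle of the shut grip: 54 mm toward file -x from the pin and 11 mm above it, with 14 mm free below it. It moves on a 55 mm arc about the pin.
- lever (a joint): Lever angle, rad: 0 shut (lying), 1.05 fully open (raised about 72 degrees), growing as its tip is lifted; it drives the arches. An over-centre spring pulls it shut below 0.45 and drives it open above; it stays at either end by itself. At the grip, across the lever, lifting takes about 8 N at first, closing about 10 N at first; both ease off toward 0.45.
- arches (a joint): Angle of the two round-wire arches, rad: 0 shut (bowed over onto the post tops, highest point 62 mm above the counter), 0.8 open, driven by the lever. They turn about a shaft along the file's x, 42 mm left of the posts and 9 mm above the counter; open they lean to the left, up to 70 mm high, and leave the posts free from above.
- case: Hard binder case to be filed (loose, 0.08-0.17 kg): grey box, white lid, 130 long (x), 50 wide (y), 16 mm high, flat on the counter; origin under the box's middle. Filing flange on its +y side, 24.5 wide, 4 mm thick, level with the underside. Bow handle on the lid along x: bar 60 long, 12 wide (y), 26 to 36 mm above the underside, centred on the box; pinch it from above across y.
- hole_near (a point): Centre of the case's first filing hole, at the flange's underside (case x = -40, y = 37 mm). Round, 8 mm across. It goes on the post nearer the lever (file -x).
- hole_far (a point): Centre of the case's second filing hole, at the flange's underside (case x = 40, y = 37 mm). Round, 8 mm across. It goes on the post farther from the lever (file +x).
- tall_bottle: Bystander: white tablet bottle 37 across, 82 mm high, standing beyond the case; origin under its middle.
- small_bottle: Bystander: white tablet bottle 30 across, 65 mm high, standing beyond the case; origin under its middle.
- medicine_box: Bystander: medicine carton 35 x 90 x 52 mm high, standing to the right of the case; origin under its middle.

How it is judged:
By the outcome, as a careful person would: the job done as asked, in the order asked, and still so for the second after the job is handed in, with the robot touching nothing.
It also fails if it takes over 69 s, if anything falls off the work surface, if the arm or the gripper's body presses on something with over 40 N, if the wrist force passes 120 N, or if a joint passes its speed limit or range.

### The arm

A 6-joint arm with a two-finger parallel gripper is mounted at the origin on a cart in front of the work surface, level with it; the furniture and walls round the work are solid. World frame = base frame: x ahead of the robot, y to its left, z up, the work surface at z = 0. Lengths are in mm, angles in rad, forces in N, time in s.
With the tool pointing down it reaches from about 275 to 750 mm from the base axis. Payload 10.2 kg.
Tool frame: the origin (TCP) lies on the front face of the gripper's body, between the roots of the fingers; the fingertips stand 73 mm ahead of it and the grasp point (between the pads) lies 54 mm ahead of it; z points along the fingers, y is the line along which they close (so a half turn about z gives the same grasp; the last joint's range is limited). The gripper opens to 85 mm and grips with 20 to 120 N. Pads are 22 mm wide; open, the fingers measure 114 mm over their backs; the gripper's body (76 mm by 85 mm) begins 54 mm behind the grasp point. The pads swing forward as they close: fully open they stand 13 mm farther back than shut.
Start: joints at [0.952, 0.313, 1.498, -0, 1.331, -0.223], TCP at [202.425, 484.413, 303.894] pointing down, gripper open.
Joint ranges: [-2.94, 2.94], [-0.97, 2.17], [0.19, 2.56], [-1.23, 4.37], [0.02, 3.11], [-2.88, 2.88]. Speed limits (rad/s): [2.39, 2.39, 3.01, 3.14, 3.14, 3.14].

### API

Orientations are given as a unit quaternion [w, x, y, z].
In Python, from rig import * gives the robot as it stands.
- The arm moves only by the tool step_arm, never from a script. Its argument "plan" is a list of rows, each an object with "offset": the shift along the tool's x, y, z in cm, a list of three; "rot": the turn, a rotation vector about the tool's x, y, z in degrees, a list of three; "gripper": the finger opening in cm, from 0 to 8.54. In form: [{"offset": [x, y, z], "rot": [wx, wy, wz], "gripper": gripper}, ...]. A call has 1 to 12 rows; each row is the pose to reach, as a shift and turn from the pose commanded when the call began, along the tool's axes at that moment; what a row does not reach only later rows make up. A row lasts 1/10 s, in which the tool goes at most 50 mm and 8.59 degrees, less where a joint would pass 70% of its speed; a pose out of reach is approached as far as the arm can. A call with a gripper value outside its range is refused whole. The fingers move at their own pace and stop on an object; "squeeze" is the grip in N (left out, the last holds). Time passes only in rows, so rows that repeat a pose let the fingers close. It gives the time, the measured TCP pose, the force, the opening and the grip force at its end, in the units of the state.
- sense(): the state, without advancing time (a new reading comes with each control period).
- capture(name): name is "scene" or "top"; returns a dict with "color" (420x560x3 uint8, red, green, blue), "depth" (420x560 float32, mm along the optical axis (not along the pixel's ray), 0 where there is no reading), "vertical_fov" (degrees; the focal length in pixels is half the picture's height over the tangent of half this angle, whatever the lens; pixels are square), "cx", "cy" (the principal point, pixels), "rvec" (rotation vector, rad) and "tvec" (3), from world to camera coordinates, as OpenCV has them. Camera axes: x right, y down, z forward; pixel columns grow to the right and rows downward; lengths in mm; the calibration is good to about 2 mm. A picture is of the moment at which its call begins.
- finish_job(): hands the job in; it is judged then, once.
The state is a dict: "time_s": time; "joints": joint angles; "dq": joint speeds; "tau": joint torques, N m; "eef_pos": TCP position; "ee_rot": TCP orientation; "force": force on the tool from outside, world axes, zero at the start; "wrist_torque": the same for the moment, N m; "grip_width": opening from 0.0 (shut) to 1.0 (fully open); "grip_force": force on a finger pad.
Only numpy, scipy, OpenCV 4.12 (cv2) and the standard library are available. Lean on these libraries where they do the work, as an engineer would, in place of code of your own. Each camera call takes 0.05 s, during which the arm holds its last target. There are 200 camera calls.

## Working session

There is one attempt and no reset: what is moved stays moved. The work goes in short steps, Python scripts to look and compute and a tool call to move; the robot and the scene stay as the last step left them, time stands still between calls to the robot, and variables do not carry over. Pictures are saved under pics/ and viewed, at most 10 in all, crops included, and the job is handed in when it is done.

Besides the shell and the picture viewer there is one more tool, called after "Call:" as name(argument=value, ...), one argument or row to a line, values as JSON. step_arm: Moves the arm, as the interface text tells. Its arguments: {"type":"object","properties":{"plan":{"type":"array"},"squeeze":{"type":"number"}},"required":["plan"]}

```bash
ls; mkdir -p pics
cat > h.py <<'E'
from rig import *
import numpy as np, cv2
from scipy.spatial.transform import Rotation as R
def cam(n):
    c=capture(n); c['f']=c['color'].shape[0]/2/np.tan(np.radians(c['vertical_fov'])/2)
    c['R']=cv2.Rodrigues(np.array(c['rvec'],float))[0]; c['t']=np.array(c['tvec'],float).ravel(); return c
def ray(c,u,v):
    d=c['R'].T@np.array([(u-c['cx'])/c['f'],(v-c['cy'])/c['f'],1]); return -c['R'].T@c['t'],d
def onplane(c,u,v,z):
    o,d=ray(c,u,v); return o+d*(z-o[2])/d[2]
def cloud(c):
    h,w=c['depth'].shape; v,u=np.mgrid[:h,:w]; z=c['depth']
    P=np.stack([(u-c['cx'])/c['f']*z,(v-c['cy'])/c['f']*z,z],-1); return (P-c['t'])@c['R']
def proj(c,p):
    q=c['R']@np.array(p,float)+c['t']; return q[0]/q[2]*c['f']+c['cx'],q[1]/q[2]*c['f']+c['cy']
def save(c,n,crop=None,k=1):
    im=c['color'][...,::-1]
    if crop: a,b,x,y=crop; im=im[b:y,a:x]
    cv2.imwrite('pics/'+n,cv2.resize(im,None,fx=k,fy=k,interpolation=cv2.INTER_CUBIC))
def tool():
    s=sense(); q=s['ee_rot']; return np.array(s['eef_pos']),R.from_quat([q[1],q[2],q[3],q[0]])
E
python3 - <<'E'
from h import *
import pickle
s=sense(); print(s)
for n in('scene','top'):
    c=cam(n); save(c,n+'0.png',None,1.4); o,d=ray(c,280,210); print(n,o,d,c['f'],(c['depth']>0).mean()); pickle.dump(c,open(n+'0.pkl','wb'))
E
```

```text
pics
{'time_s': 0.0, 'joints': array([ 9.51574764e-01,  3.13438175e-01,  1.49844803e+00,  4.64932995e-05,
        1.33101965e+00, -2.23396394e-01]), 'dq': array([ 0.00019851, -0.00096325, -0.00079279,  0.00080775, -0.00089086,
       -0.00199041]), 'tau': array([-2.94603024e-04, -4.12276483e+01, -2.59739345e+01, -2.52772115e-04,
        4.33204608e-03,  1.50534271e-05]), 'eef_pos': array([202.32364896, 484.26236818, 303.33695094]), 'ee_rot': array([-2.89125108e-04,  1.96628478e-01,  9.80477848e-01, -5.89953045e-04]), 'force': array([0.649795  , 0.51142548, 1.17175513]), 'wrist_torque': array([ 0.04780543, -0.040498  ,  0.06055323]), 'grip_force': 0.0, 'grip_width': 1.0028808093396924}
scene [ 69.19377834 334.33438501 570.45825404] [ 0.58225242 -0.56463251 -0.58504573] 410.13201923445615 0.9960119047619047
top [ 435.52378306 -123.63913575  907.14021003] [ 0.12096135 -0.00185828 -0.99279644] 424.4986877732212 0.9960416666666667
```

View pics/scene0.png

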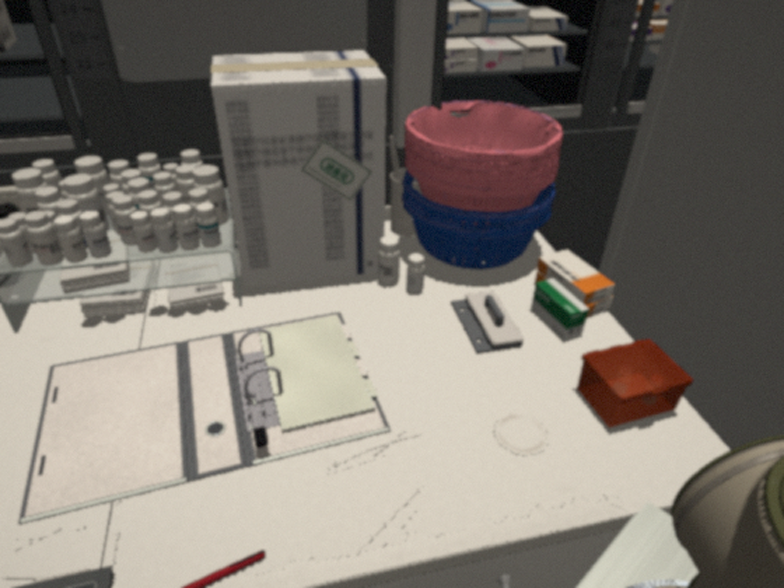

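View pics/top0.png

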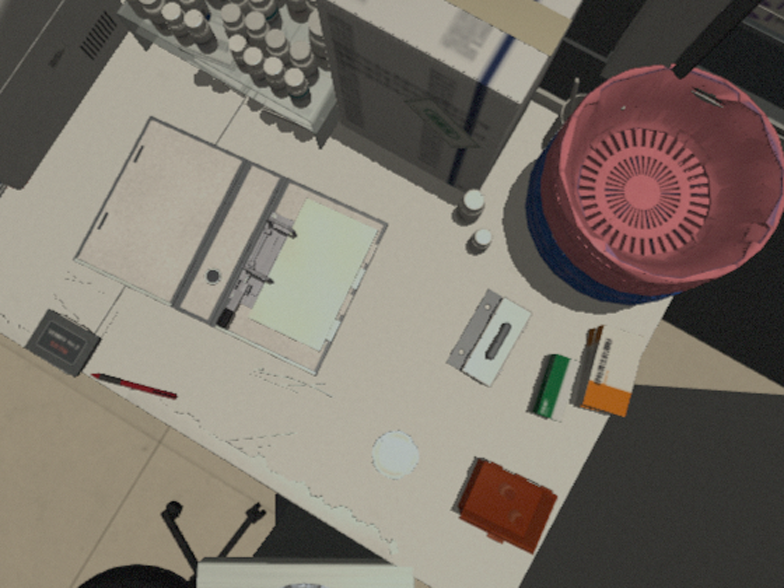

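The scene view shows the file with its mechanism around (260,390), the black grip at (261,437) and the case at (490,320). In the top view (scaled 1.4) the grip is at (225,318), the arch ends at (297,235) and (270,283), and the case at (490,337).

Run:
```python
from h import *
import pickle
c=pickle.load(open('top0.pkl','rb')); s=pickle.load(open('scene0.pkl','rb'))
def rect(c,m,z,lab):
    m=cv2.morphologyEx(m.astype(np.uint8)*255,cv2.MORPH_OPEN,np.ones((2,2)))
    cs,_=cv2.findContours(m,cv2.RETR_EXTERNAL,cv2.CHAIN_APPROX_NONE); k=max(cs,key=cv2.contourArea)
    w=np.array([onplane(c,u,v,z)[:2] for u,v in k[:,0]],np.float32)
    (x,y),(a,b),t=cv2.minAreaRect(w); print(lab,len(k),x,y,a,b,t)
    r=np.radians(t); e=np.array([np.cos(r),np.sin(r)])*a/2; f=np.array([-np.sin(r),np.cos(r)])*b/2
    return np.array([(x,y)+i*e+j*f for i,j in((1,1),(1,-1),(-1,-1),(-1,1))])
for n,c in(('top',c),('scene',s)):
    P=cloud(c); hsv=cv2.cvtColor(c['color'],cv2.COLOR_RGB2HSV); X,Y,Z=P[...,0],P[...,1],P[...,2]
    print(n,'counter z',np.median(Z[(abs(Z)<15)]))
    # sample colours
    pts={'board':(222,195),'case lid':(352,255),'grip':(161,227)} if n=='top' else {'board':(230,265),'case':(362,232),'grip':(187,312)}
    for k,(u,v) in pts.items(): print(k,hsv[v,u],P[v,u].round(1))
    b=hsv[pts['board'][1],pts['board'][0]].astype(int)
    m=(abs(hsv[...,0].astype(int)-b[0])<8)&(hsv[...,1]>b[1]-14)&(abs(hsv[...,2].astype(int)-b[2])<40)&(Z>-5)&(Z<25)
    print(rect(c,m,11,'boards').round(1))
    g=P[pts['grip'][1],pts['grip'][0]]
    m=(hsv[...,2]<45)&(np.hypot(X-g[0],Y-g[1])<40)
    print(rect(c,m,28,'grip').round(1))
    k=[q for q in pts if q.startswith('case')][0]; p=P[pts[k][1],pts[k][0]]
    m=(Z>9)&(Z<45)&(np.hypot(X-p[0],Y-p[1])<85)
    print(rect(c,m,16,'case').round(1))
    save(c,n+'_mech.png',(140,135,290,275) if n=='top' else (150,215,290,325),5)
```

```text
top counter z 0.3775940692161991
board [ 44  26 183] [576.8  -1.1  10.5]
case lid [50  9 86] [ 449.8 -272.2   35.2]
grip [150   9  27] [506.5 123.5  24.8]
boards 311 573.6166381835938 -8.71954345703125 127.03807067871094 204.56610107421875 64.94784545898438
[[ 507.9   92.1]
 [ 693.2    5.5]
 [ 639.4 -109.6]
 [ 454.1  -23. ]]
grip 31 504.77740478515625 121.7193603515625 14.218022346496582 25.884122848510742 65.10228729248047
[[496.  133.6]
 [519.5 122.7]
 [513.5 109.8]
 [490.  120.7]]
case 143 469.8299255371094 -281.03814697265625 54.180545806884766 125.38679504394531 59.66965866088867
[[ 429.4 -226. ]
 [ 537.6 -289.3]
 [ 510.3 -336.1]
 [ 402.  -272.8]]
scene counter z 1.2503894797338941
board [ 27  32 212] [557.8  -6.2  10.9]
case [ 19  27 199] [ 441.8 -275.2   17.5]
grip [10 33 23] [499.9 127.4  29.8]
boards 631 574.1696166992188 -43.95857238769531 194.56761169433594 242.66078186035156 64.17450714111328
[[ 507.3   96.5]
 [ 725.8   -9.2]
 [ 641.  -184.4]
 [ 422.6  -78.7]]
grip 31 499.6954345703125 128.35345458984375 9.739629745483398 26.018394470214844 65.09146118164062
[[489.9 138.2]
 [513.5 127.3]
 [509.4 118.5]
 [485.8 129.4]]
case 110 463.58489990234375 -273.77947998046875 55.41287612915039 127.43230438232422 59.586605072021484
[[ 422.7 -217.6]
 [ 532.6 -282.1]
 [ 504.5 -329.9]
 [ 394.6 -265.4]]
```

View pics/top_mech.png

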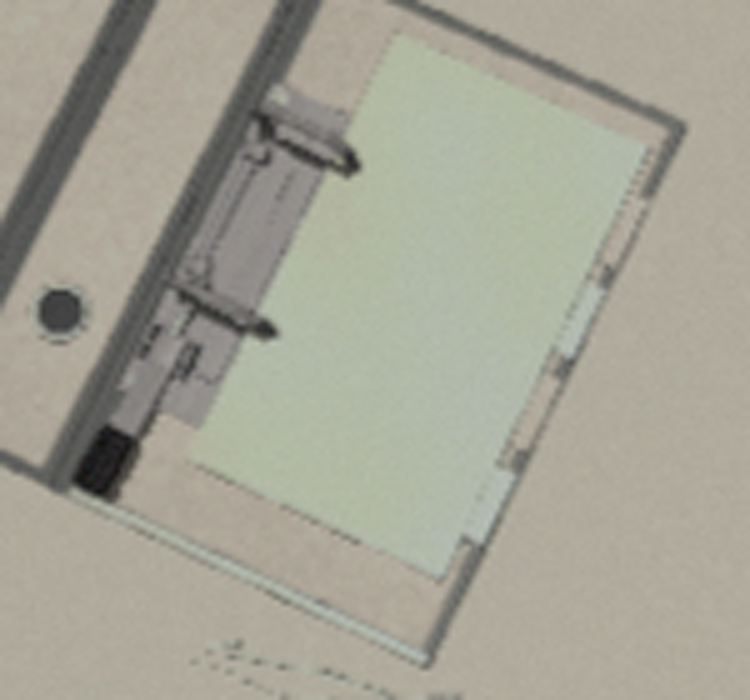

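View pics/scene_mech.png

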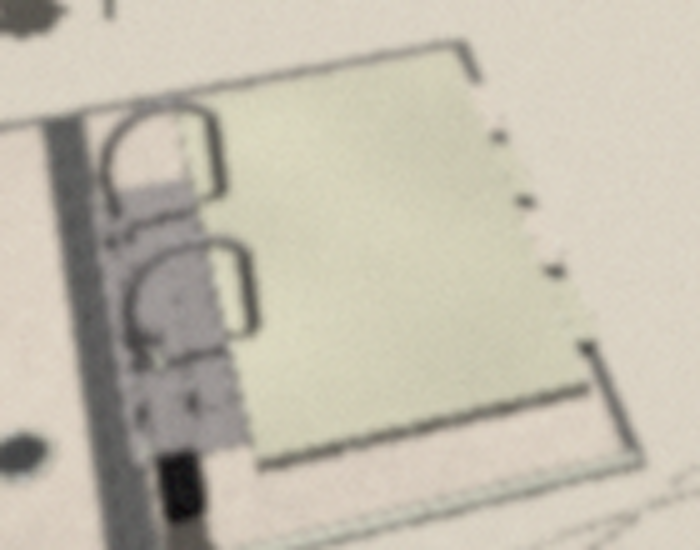

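The top crop shows the grip at crop (107,462) and the arch/post ends at (272,330) and (352,165). The scene crop shows the posts as vertical dark bars with feet near (252,332) and (218,198). Next I triangulate the blobs.

```bash
cat >> h.py <<'E'
def tri(c1,p1,c2,p2):
    o,d=ray(c1,*p1); q,e=ray(c2,*p2); A=np.stack([d,-e],1); t=np.linalg.lstsq(A,q-o,rcond=None)[0]
    a,b=o+d*t[0],q+e*t[1]; return (a+b)/2,np.linalg.norm(a-b)
def blob(m,near,lab=''):
    n,l,st,ce=cv2.connectedComponentsWithStats(m.astype(np.uint8),connectivity=8)
    k=min((i for i in range(1,n) if st[i,4]>=4),key=lambda i:np.hypot(*(ce[i]-near))-0.02*st[i,4]); 
    return ce[k],st[k]
E
python3 - <<'E'
from h import *
import pickle
c=pickle.load(open('top0.pkl','rb')); s=pickle.load(open('scene0.pkl','rb'))
V=[cv2.cvtColor(x['color'],cv2.COLOR_RGB2HSV)[...,2] for x in(c,s)]
a=blob(V[0]<50,(161,227)); b=blob(V[1]<60,(187,312)); print('grip',a,b,tri(c,a[0],s,b[0]))
a=blob(V[0]<105,(354,244)); b=blob(V[1]<110,(353,222)); print('handle',a,b,tri(c,a[0],s,b[0]))
for n,im,cr in(('ctop',c,(310,195,390,285)),('cscn',s,(315,200,380,255))): save(im,n+'.png',cr,6)
a=cv2.imread('pics/ctop.png'); b=cv2.imread('pics/cscn.png'); 
o=np.zeros((540,480+390,3),np.uint8); o[:,:480]=a; o[:330,480:]=b
cv2.imwrite('pics/case2.png',cv2.resize(o,(790,490)))
# post ends
for nm,t,q in(('near',(194.4,201),(200.4,281.4)),('far',(210.4,168),(193.8,254.8))):
    print(nm,onplane(s,*q,11),onplane(c,*t,50),onplane(c,*t,40))
E
```

```text
grip (array([160.35164835, 226.73626374]), array([155, 220,  12,  14,  91], dtype=int32)) (array([185.61538462, 312.21978022]), array([182, 306,   8,  14,  91], dtype=int32)) (array([507.50574175, 126.04308617,  21.46387576]), np.float64(0.5674806927653485))
handle (array([392.13428146, 100.90082622]), array([  160,     0,   400,   277, 36915], dtype=int32)) (array([327.5969775 , 130.20337455]), array([     0,      0,    560,    420, 116460], dtype=int32)) (array([ 686.48096572, -353.82475456,  158.9236495 ]), np.float64(94.91395694616507))
near [559.88310246  61.67744442  11.        ] [558.0000264  49.8435496  50.       ] [559.42892032  51.86752051  40.        ]
far [630.17438737  29.19357059  11.        ] [626.87404707  18.61096806  50.        ] [629.10647371  20.27055773  40.        ]
```

View pics/case2.png

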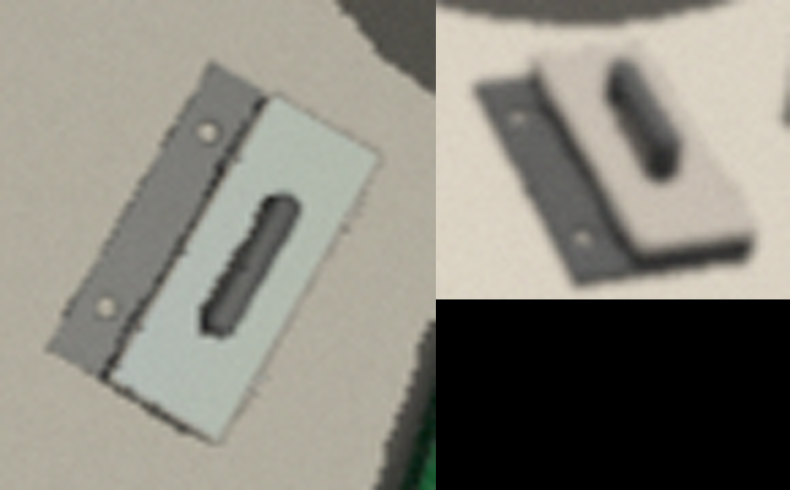

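Run:
```python
from h import *
import pickle
c=pickle.load(open('top0.pkl','rb')); s=pickle.load(open('scene0.pkl','rb'))
for nm,t,q,z in(('hfar',(347.6,218.8),(329.7,221.5),4),('hnear',(329.1,250.9),(341.6,243.3),4),('handle',(355.5,243.2),(352.8,221.6),36),('grip',(160.35,226.74),(185.6,312.2),24),('pnear',(194.4,201),(200.4,281.4),11),('pfar',(210.4,168),(193.8,254.8),11)):
    p,g=tri(c,t,s,q); print(nm,'tri',p.round(1),round(g,1),'top',onplane(c,*t,z).round(1),'scene',onplane(s,*q,z).round(1))
for z in (50,):print([proj(s,(x,y,z)) for x,y in((558,49.8),)])
# boards corners in the scene view and top view from the crops (top_mech native=140+p/5)
for t,q in(((400,32),None),((648,145),None),((192,460),(262,463)),((440,577),(588,388))):
    T=(140+t[0]/5-.4,135+t[1]/5-.4); print('corner top',onplane(c,*T,11).round(1), onplane(s,150+q[0]/5-.4,215+q[1]/5-.4,11).round(1) if q else '')
```

```text
hfar tri [ 527.5 -270.1    0. ] 0.1 top [ 527.1 -269.5    4. ] scene [ 524.4 -265.9    4. ]
hnear tri [ 458.8 -229.7    0.9] 0.0 top [ 458.7 -229.3    4. ] scene [ 456.7 -226.6    4. ]
handle tri [ 474.  -282.    24.1] 0.9 top [ 473.8 -279.6   36. ] scene [ 464.8 -268.8   36. ]
grip tri [507.5 126.   21.5] 0.6 top [507.1 125.1  24. ] scene [505.8 127.2  24. ]
pnear tri [564.5  59.    5.6] 0.3 top [563.6  57.7  11. ] scene [559.9  61.7  11. ]
pfar tri [636.8  25.9   4.7] 0.6 top [635.6  25.1  11. ] scene [630.2  29.2  11. ]
[(np.float64(204.36137805451597), np.float64(263.64216866042267))]
corner top [695.5   6.4  11. ] 
corner top [ 645.4 -101.8   11. ] 
corner top [508.6  91.2  11. ] [506.3  95.2  11. ]
corner top [459.5 -15.2  11. ] [455.4 -12.1  11. ]
```

```bash
cat >> h.py <<'E'
import sys
def go(p,yaw_y,tilt=None):
    """offset (cm), rot (deg) in tool axes to take TCP to p, tool down, tool y along yaw_y (deg, mod 180)"""
    P,Q=tool(); best=None
    for k in(0,180):
        a=np.radians(yaw_y+k); y=np.array([np.cos(a),np.sin(a),0]); z=np.array([0,0,-1.]); x=np.cross(y,z)
        T=R.from_matrix(np.stack([x,y,z],1)); r=(Q.inv()*T).as_rotvec(degrees=True)
        if best is None or np.linalg.norm(r)<np.linalg.norm(best): best=r
    print('off',(Q.inv().apply(np.array(p)-P)/10).round(2),'rot',best.round(1))
def st():
    s=sense(); print({k:np.round(s[k],2).tolist() for k in('time_s','joints','eef_pos','force','wrist_torque','grip_force','grip_width')})
EX=np.array([.906,-.4235,0]); EY=np.array([.4235,.906,0])
E
python3 -c "
from h import *
go((506.5,126,140),64.9)"
```

```text
off [-41.88 -21.31  16.35] rot [-0.1 -0.   2.4]
```

Call:
step_arm(
  plan=[
    {"offset":[-41.9,-21.3,16.35],"rot":[0,0,2.4],"gripper":4},
    {"offset":[-41.9,-21.3,16.35],"rot":[0,0,2.4],"gripper":4},
    {"offset":[-41.9,-21.3,16.35],"rot":[0,0,2.4],"gripper":4},
    {"offset":[-41.9,-21.3,16.35],"rot":[0,0,2.4],"gripper":4},
    {"offset":[-41.9,-21.3,16.35],"rot":[0,0,2.4],"gripper":4},
    {"offset":[-41.9,-21.3,16.35],"rot":[0,0,2.4],"gripper":4},
    {"offset":[-41.9,-21.3,16.35],"rot":[0,0,2.4],"gripper":4},
    {"offset":[-41.9,-21.3,16.35],"rot":[0,0,2.4],"gripper":4},
    {"offset":[-41.9,-21.3,16.35],"rot":[0,0,2.4],"gripper":4},
    {"offset":[-41.9,-21.3,16.35],"rot":[0,0,2.4],"gripper":4},
    {"offset":[-41.9,-21.3,16.35],"rot":[0,0,2.4],"gripper":4},
    {"offset":[-41.9,-21.3,16.35],"rot":[0,0,2.4],"gripper":4},
  ],
  squeeze=40,
)

```text
time_s: 1.3
eef_pos: [506.8, 125.8, 139.7]
ee_rot: [-0.001, 0.218, 0.976, -0.0]
force: [0.5, -0.3, -0.0]
grip_width: 0.464
grip_force: 0.0
```

Run:
```python
from h import *
s=cam('scene'); save(s,'s1.png',(120,200,280,340),4.5); print(proj(s,(506.5,126,66.7)),proj(s,(506.5,126,24)))
go((506.5,126,82),64.9)
```

```text
(np.float64(182.8624003719665), np.float64(294.11428655014106)) (np.float64(185.95911204511305), np.float64(311.5807175626551))
off [-0.03 -0.05  5.83] rot [-0. -0.  0.]
```

View pics/s1.png

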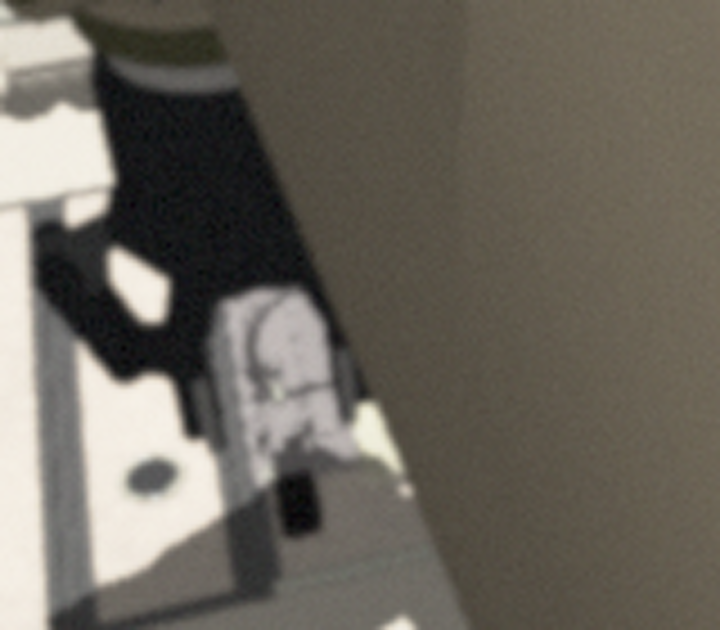

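The scene crop shows the open fingertips at crop (200,430) and (348,405), straddling the grip at (298,503). Descend and pinch.

Call:
step_arm(
  plan=[
    {"offset":[0,-0.15,3],"rot":[0,0,0],"gripper":4},
    {"offset":[0,-0.15,5.7],"rot":[0,0,0],"gripper":4},
    {"offset":[0,-0.15,5.7],"rot":[0,0,0],"gripper":4},
    {"offset":[0,-0.15,5.7],"rot":[0,0,0],"gripper":1},
    {"offset":[0,-0.15,5.7],"rot":[0,0,0],"gripper":1},
    {"offset":[0,-0.15,5.7],"rot":[0,0,0],"gripper":1},
    {"offset":[0,-0.15,5.7],"rot":[0,0,0],"gripper":1},
    {"offset":[0,-0.15,5.7],"rot":[0,0,0],"gripper":1},
  ],
  squeeze=40,
)

```text
time_s: 2.15
eef_pos: [506.5, 125.2, 85.0]
ee_rot: [0.001, 0.217, 0.976, 0.0]
force: [-4.3, -1.0, 7.8]
grip_width: 0.176
grip_force: 42.2
```

Call:
step_arm(
  plan=[
    {"offset":[-0.1,0,-0.4],"rot":[0,0,0],"gripper":1},
    {"offset":[-0.25,0,-0.9],"rot":[0,0,0],"gripper":1},
    {"offset":[-0.4,0,-1.3],"rot":[0,0,0],"gripper":1},
    {"offset":[-0.6,0,-1.7],"rot":[0,0,0],"gripper":1},
    {"offset":[-0.8,0,-2.1],"rot":[0,0,0],"gripper":1},
    {"offset":[-1.1,0,-2.5],"rot":[0,0,0],"gripper":1},
    {"offset":[-1.5,0,-2.9],"rot":[0,0,0],"gripper":1},
  ],
)

```text
time_s: 2.85
eef_pos: [519.9, 118.7, 112.8]
ee_rot: [-0.0, 0.217, 0.976, 0.0]
force: [1.7, 4.0, -9.2]
grip_width: 0.175
grip_force: 39.1
```

Call:
step_arm(
  plan=[
    {"offset":[-0.4,0,-0.3],"rot":[0,0,0],"gripper":1},
    {"offset":[-0.8,0,-0.6],"rot":[0,0,0],"gripper":1},
    {"offset":[-1.2,0,-0.9],"rot":[0,0,0],"gripper":1},
    {"offset":[-1.2,0,-0.9],"rot":[0,0,0],"gripper":4},
    {"offset":[-1.2,0,-0.9],"rot":[0,0,0],"gripper":4},
    {"offset":[-1.2,0,-0.9],"rot":[0,0,0],"gripper":4},
    {"offset":[-1.2,0,-5],"rot":[0,0,0],"gripper":4},
    {"offset":[-1.2,0,-9],"rot":[0,0,0],"gripper":4},
    {"offset":[-1.2,0,-9],"rot":[0,0,0],"gripper":5},
  ],
)

```text
time_s: 3.75
eef_pos: [532.4, 113.6, 207.5]
ee_rot: [0.005, 0.217, 0.976, 0.001]
force: [-0.3, -0.3, -1.5]
grip_width: 0.586
grip_force: 0.0
```

Run:
```python
from h import *
st()
d=np.degrees(np.arctan2(-40.3,68.4)); print(d)   # case x dir from holes
ca=np.radians(d); ex=np.array([np.cos(ca),np.sin(ca)]); ey=np.array([-ex[1],ex[0]])
o=np.array([491.7,-247.8])-37*ey; print('case',o)
go((o[0],o[1],200),d+90)
```

```text
{'time_s': 3.75, 'joints': [-0.01, 0.44, 1.57, -0.0, 1.11, -1.14], 'eef_pos': [532.43, 113.57, 207.52], 'force': [-0.3, -0.34, -1.53], 'wrist_torque': [0.02, -0.03, 0.01], 'grip_force': 0.0, 'grip_width': 0.59}
-30.505796131042526
case [ 472.91785561 -279.67837907]
off [-11.26 -38.15   0.71] rot [0.2 0.5 5.4]
```

Call:
step_arm(
  plan=[
    {"offset":[-11.3,-38.1,0.7],"rot":[0,0,5.4],"gripper":5},
    {"offset":[-11.3,-38.1,0.7],"rot":[0,0,5.4],"gripper":5},
    {"offset":[-11.3,-38.1,0.7],"rot":[0,0,5.4],"gripper":5},
    {"offset":[-11.3,-38.1,0.7],"rot":[0,0,5.4],"gripper":5},
    {"offset":[-11.3,-38.1,0.7],"rot":[0,0,5.4],"gripper":5},
    {"offset":[-11.3,-38.1,0.7],"rot":[0,0,5.4],"gripper":5},
    {"offset":[-11.3,-38.1,0.7],"rot":[0,0,5.4],"gripper":5},
    {"offset":[-11.3,-38.1,0.7],"rot":[0,0,5.4],"gripper":5},
    {"offset":[-11.3,-38.1,0.7],"rot":[0,0,5.4],"gripper":5},
    {"offset":[-11.3,-38.1,0.7],"rot":[0,0,5.4],"gripper":5},
  ],
)

```text
time_s: 4.75
eef_pos: [471.1, -279.9, 194.8]
ee_rot: [-0.0, 0.264, 0.965, 0.0]
force: [0.1, -0.8, -0.2]
grip_width: 0.585
grip_force: 0.0
```

Run:
```python
from h import *
import pickle
st(); c=cam('top'); s=cam('scene'); pickle.dump((c,s),open('open.pkl','wb'))
a=cv2.resize(c['color'][135:245,150:240],None,fx=5,fy=5,interpolation=cv2.INTER_CUBIC)
b=cv2.resize(s['color'][215:325,160:230],None,fx=5,fy=5,interpolation=cv2.INTER_CUBIC)
cv2.imwrite('pics/open.png',np.hstack([a,b])[...,::-1])
go((472.9,-279.7,130),59.5)
```

```text
{'time_s': 4.75, 'joints': [-0.75, 0.47, 1.57, 0.0, 1.1, -1.79], 'eef_pos': [471.12, -279.86, 194.8], 'force': [0.12, -0.79, -0.24], 'wrist_torque': [-0.04, -0.03, -0.0], 'grip_force': 0.0, 'grip_width': 0.58}
off [-0.18 -0.05  6.52] rot [ 0.  -0.   0.1]
```

View pics/open.png

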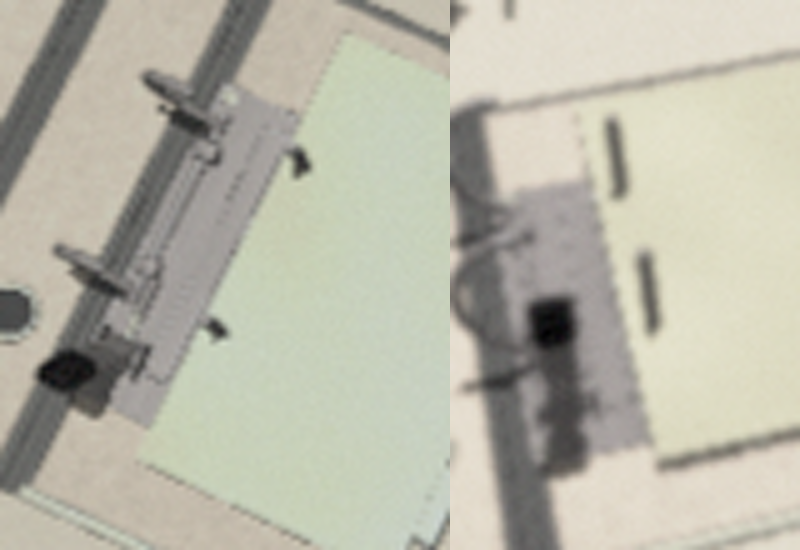

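Rings are open. In the scene half the posts run from (612,118) to (620,196) and from (645,252) to (652,332), and the raised lever is at (552,322). Next I grasp the handle.

Call:
step_arm(
  plan=[
    {"offset":[-0.18,0,4],"rot":[0,0,0],"gripper":4},
    {"offset":[-0.18,0,8],"rot":[0,0,0],"gripper":4},
    {"offset":[-0.18,0,10.1],"rot":[0,0,0],"gripper":4},
    {"offset":[-0.18,0,10.1],"rot":[0,0,0],"gripper":4},
    {"offset":[-0.18,0,10.1],"rot":[0,0,0],"gripper":0.5},
    {"offset":[-0.18,0,10.1],"rot":[0,0,0],"gripper":0.5},
    {"offset":[-0.18,0,10.1],"rot":[0,0,0],"gripper":0.5},
    {"offset":[-0.18,0,10.1],"rot":[0,0,0],"gripper":0.5},
    {"offset":[-0.18,0,10.1],"rot":[0,0,0],"gripper":0.5},
  ],
  squeeze=40,
)

```text
time_s: 5.75
eef_pos: [473.9, -280.5, 96.2]
ee_rot: [0.001, 0.263, 0.965, -0.0]
force: [0.8, 3.1, 7.0]
grip_width: 0.125
grip_force: 40.9
```

Run:
```python
from h import *
st()
go((472.9,-279.7,160),59.5)
```

```text
{'time_s': 5.75, 'joints': [-0.75, 0.62, 1.64, 0.0, 0.89, -1.79], 'eef_pos': [473.9, -280.51, 96.21], 'force': [0.83, 3.15, 7.03], 'wrist_torque': [0.44, -0.13, 0.07], 'grip_force': 40.91, 'grip_width': 0.12}
off [ 0.11  0.02 -6.38] rot [-0.   0.2  0. ]
```

Call:
step_arm(
  plan=[
    {"offset":[0,0,-2],"rot":[0,0,0],"gripper":0.5},
    {"offset":[0,0,-5],"rot":[0,0,0],"gripper":0.5},
    {"offset":[0,0,-8],"rot":[0,0,0],"gripper":0.5},
    {"offset":[0,0,-10.5],"rot":[0,0,0],"gripper":0.5},
    {"offset":[0,0,-10.5],"rot":[0,0,0],"gripper":0.5},
  ],
)

```text
time_s: 6.25
eef_pos: [474.1, -281.1, 203.4]
ee_rot: [0.003, 0.263, 0.965, -0.002]
force: [-0.2, -0.3, -1.1]
grip_width: 0.125
grip_force: 39.9
```

Run:
```python
from h import *
st()
go((581.8,9.5,190),64.9)
```

```text
{'time_s': 6.25, 'joints': [-0.75, 0.46, 1.56, -0.0, 1.11, -1.79], 'eef_pos': [474.06, -281.06, 203.38], 'force': [-0.21, -0.29, -1.12], 'wrist_torque': [0.02, 0.01, -0.01], 'grip_force': 39.93, 'grip_width': 0.12}
off [ 5.46 30.51  1.25] rot [-0.1  0.4 -5.4]
```

Held (weight ≈1 N). Carry over, smoothly.

Call:
step_arm(
  plan=[
    {"offset":[0.3,2,0],"rot":[0,0,0],"gripper":0.5},
    {"offset":[1,5.5,0],"rot":[0,0,-1],"gripper":0.5},
    {"offset":[1.8,9.5,0],"rot":[0,0,-2],"gripper":0.5},
    {"offset":[2.5,13.5,0],"rot":[0,0,-3],"gripper":0.5},
    {"offset":[3.3,17.5,0],"rot":[0,0,-4],"gripper":0.5},
    {"offset":[4,21.5,0.5],"rot":[0,0,-5],"gripper":0.5},
    {"offset":[4.7,25.5,1],"rot":[0,0.3,-5.4],"gripper":0.5},
    {"offset":[5.2,28.5,1.2],"rot":[0,0.3,-5.4],"gripper":0.5},
    {"offset":[5.4,30,1.2],"rot":[0,0.3,-5.4],"gripper":0.5},
    {"offset":[5.4,30.5,1.2],"rot":[0,0.3,-5.4],"gripper":0.5},
    {"offset":[5.4,30.5,1.2],"rot":[0,0.3,-5.4],"gripper":0.5},
    {"offset":[5.4,30.5,1.2],"rot":[0,0.3,-5.4],"gripper":0.5},
  ],
)

```text
time_s: 7.45
eef_pos: [581.1, 8.7, 187.4]
ee_rot: [-0.003, 0.218, 0.976, 0.001]
force: [-1.2, -0.0, -0.8]
grip_width: 0.125
grip_force: 39.9
```

Run:
```python
from h import *
import pickle
st(); s=cam('scene'); c=cam('top'); pickle.dump((c,s),open('held.pkl','wb')); save(s,'held.png',(150,180,310,300),5)
go((581.8,9.5,165),64.9)
```

```text
{'time_s': 7.45, 'joints': [-0.19, 0.55, 1.47, 0.0, 1.13, -1.32], 'eef_pos': [581.08, 8.71, 187.35], 'force': [-1.2, -0.04, -0.84], 'wrist_torque': [-0.03, 0.02, 0.0], 'grip_force': 39.91, 'grip_width': 0.13}
off [-0.04  0.1   2.25] rot [ 0.  -0.3 -0.1]
```

View pics/held.png

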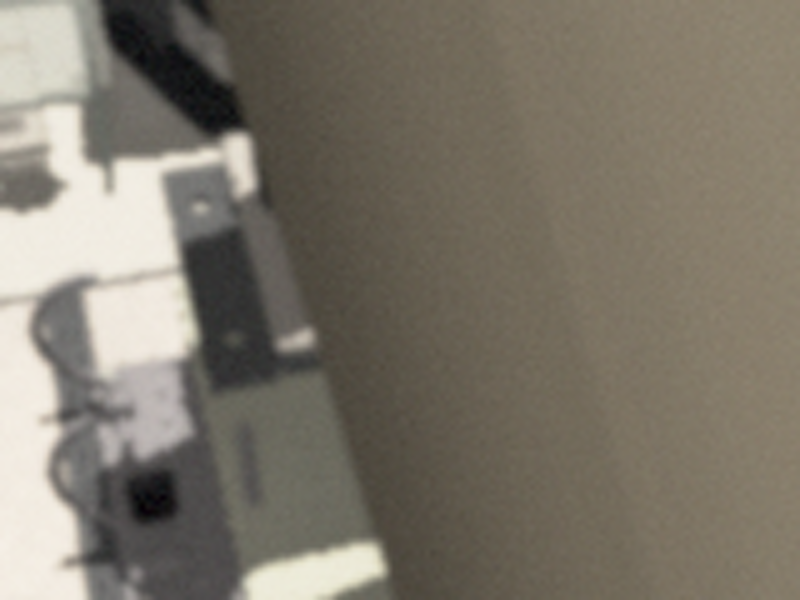

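The scene crop shows the holes at (200,208) and (233,338), with the near post below from top (243,425) to foot (256,505).

```bash
cat > meas.py <<'E'
from h import *
import pickle
def posts(s):
    """axis line per post in scene picture of the open rings: u at row v, top/bottom rows"""
    g=cv2.cvtColor(s['color'],cv2.COLOR_RGB2GRAY).astype(float); out=[]
    for (u0,v0,u1,v1) in((192,238.2,193.6,254.2),(198.6,265,200,281)):
        rows=np.arange(int(v0)-6,int(v1)+8); ds=[];us=[]
        for v in rows:
            uc=u0+(u1-u0)*(v-v0)/(v1-v0); cols=np.arange(int(round(uc))-5,int(round(uc))+6); r=g[v,cols]
            bg=np.interp(cols,[cols[0],cols[-1]],[np.median(r[:3]),np.median(r[-3:])]); d=np.clip(bg-r,0,None); ds.append(d.sum()); us.append((d*cols).sum()/max(d.sum(),1))
        ds=np.array(ds);us=np.array(us);full=np.median(np.sort(ds)[-8:]);k=ds>full/2
        i=np.where(k)[0]; j=i[0]; top=rows[j-1]+(full/2-ds[j-1])/(ds[j]-ds[j-1])
        j=i[-1]; bot=rows[j]+(ds[j]-full/2)/(ds[j]-ds[j+1])
        p=np.polyfit(rows[i],us[i],1); out.append((np.polyval(p,top),top,np.polyval(p,bot),bot))
    return out
E
python3 - <<'E'
from meas import *
c,s=pickle.load(open('open.pkl','rb'))
po=posts(s); pw=[]
for q in po:
    print('post px',np.round(q,2),'top@50',onplane(s,q[0],q[1],50).round(1),'foot@11',onplane(s,q[2],q[3],11).round(1)); pw.append(onplane(s,q[0],q[1],50)[:2])
h=[onplane(s,189.6,221.2,93)[:2],onplane(s,196.2,247.2,93)[:2]]; print('holes',h)
for n,v in(('post',pw),('hole',h)):
    d=v[0]-v[1]; print(n,np.linalg.norm(d).round(1),'ang',np.degrees(np.arctan2(d[1],d[0])).round(2),'mid',((v[0]+v[1])/2).round(1))
E
```

```text
post px [191.97 238.33 193.5  253.99] top@50 [633.9  26.   50. ] foot@11 [632.6  28.3  11. ]
post px [198.45 265.14 200.02 281.1 ] top@50 [561.9  60.   50. ] foot@11 [561.   61.8  11. ]
holes [array([633.05514174,  26.37851313]), array([561.7865831 ,  59.67059828])]
post 79.5 ang -25.25 mid [597.9  43. ]
hole 78.7 ang -25.04 mid [597.4  43. ]
```

Call:
step_arm(
  plan=[
    {"offset":[0,0.05,1.5],"rot":[0,-0.3,0],"gripper":0.5},
    {"offset":[0,0.05,3.2],"rot":[0,-0.3,0],"gripper":0.5},
    {"offset":[0,0.05,3.3],"rot":[0,-0.3,0],"gripper":0.5},
    {"offset":[0,0.05,3.3],"rot":[0,-0.3,0],"gripper":0.5},
  ],
)

```text
time_s: 7.95
eef_pos: [581.3, 9.9, 154.7]
ee_rot: [-0.0, 0.217, 0.976, 0.0]
force: [0.2, 0.6, -0.8]
grip_width: 0.123
grip_force: 39.9
```

Run:
```python
from meas import *
st(); s=cam('scene'); c=cam('top'); pickle.dump((c,s),open('low.pkl','wb'))
a=cv2.resize(s['color'][205:285,165:245],None,fx=6,fy=6,interpolation=cv2.INTER_CUBIC)
b=cv2.resize(c['color'][150:230,170:220],None,fx=6,fy=6,interpolation=cv2.INTER_CUBIC)
cv2.imwrite('pics/low.png',np.hstack([a,b])[...,::-1])
```

```text
{'time_s': 7.95, 'joints': [-0.18, 0.59, 1.5, 0.0, 1.06, -1.32], 'eef_pos': [581.34, 9.88, 154.67], 'force': [0.15, 0.62, -0.8], 'wrist_torque': [-0.01, -0.04, -0.02], 'grip_force': 39.88, 'grip_width': 0.12}
```

View pics/low.png

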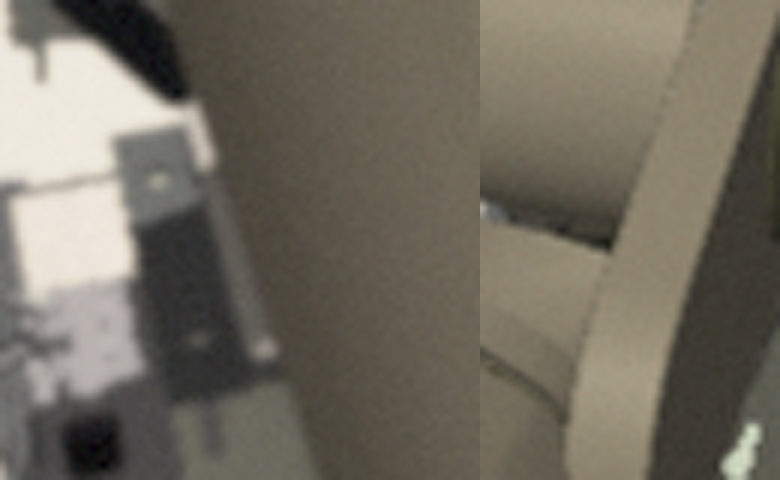

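The scene half shows the holes at (160,181) and (200,339). The top camera is occluded by the arm.

Run:
```python
from meas import *
c,s=pickle.load(open('low.pkl','rb')); c0,s0=pickle.load(open('open.pkl','rb'))
g=s['color'].sum(2).astype(float)
H=[]
for u,v in((191.25,234.75),(197.9,261.1)):
    y,x=np.mgrid[int(v)-3:int(v)+5,int(u)-3:int(u)+5]; w=np.clip(g[y,x]-np.percentile(g[y,x],60),0,None); w*=np.hypot(x-u,y-v)<3.2
    p=((w*x).sum()/w.sum(),(w*y).sum()/w.sum()); print(p); H.append(onplane(s,*p,60.5)[:2])
T=[onplane(s,q[0],q[1],50)[:2] for q in posts(s0)]
d=np.array([.876,-.483]); D=[]
for h,t in zip(H,T):
    e=t-d*2.0-h; D.append(e); print('hole',h.round(2),'post',(t-2*d).round(2),'need file x,y',round(e@EX[:2],2),round(e@EY[:2],2),'view dir',round(e@d,2))
for n,v in(('hole',H),('post',T)):
    k=v[0]-v[1]; print(n,np.linalg.norm(k),np.degrees(np.arctan2(k[1],k[0])))
```

```text
(np.float64(190.95675675675676), np.float64(235.03243243243244))
(np.float64(197.60651716888574), np.float64(261.1201822004204))
hole [632.23  28.12] post [632.12  27.02] need file x,y 0.37 -1.05 view dir 0.44
hole [561.74  60.67] post [560.2   60.94] need file x,y -1.51 -0.41 view dir -1.48
hole 77.64336833441898 -24.787531667523997
post 79.51945676602884 -25.25042927061715
```

Call:
step_arm(
  plan=[
    {"offset":[0.06,-0.07,0.4],"rot":[0,0,0.25],"gripper":0.5},
    {"offset":[0.06,-0.07,0.6],"rot":[0,0,0.25],"gripper":0.5},
    {"offset":[0.06,-0.07,0.8],"rot":[0,0,0.25],"gripper":0.5},
    {"offset":[0.06,-0.07,0.95],"rot":[0,0,0.25],"gripper":0.5},
    {"offset":[0.06,-0.07,1.05],"rot":[0,0,0.25],"gripper":0.5},
    {"offset":[0.06,-0.07,1.1],"rot":[0,0,0.25],"gripper":0.5},
  ],
)

```text
time_s: 8.65
eef_pos: [580.7, 9.8, 144.3]
ee_rot: [0.0, 0.219, 0.976, -0.0]
force: [-5.0, -2.5, 9.5]
grip_width: 0.128
grip_force: 41.1
```

```bash
python3 -c "
from h import *
st()"
```

```text
{'time_s': 8.65, 'joints': [-0.18, 0.6, 1.51, -0.0, 1.03, -1.31], 'eef_pos': [580.69, 9.77, 144.35], 'force': [-4.99, -2.49, 9.52], 'wrist_torque': [-0.15, 0.64, 0.04], 'grip_force': 41.12, 'grip_width': 0.13}
```

Call:
step_arm(
  plan=[
    {"offset":[0,0,-0.35],"rot":[0,0,0],"gripper":0.5},
    {"offset":[0.08,-0.08,-0.35],"rot":[0,0,0],"gripper":0.5},
    {"offset":[0.08,-0.08,-0.2],"rot":[0,0,0],"gripper":0.5},
    {"offset":[0.08,-0.08,-0.1],"rot":[0,0,0],"gripper":0.5},
    {"offset":[0.08,-0.08,-0.05],"rot":[0,0,0],"gripper":0.5},
  ],
)

```text
time_s: 9.15
eef_pos: [579.5, 9.4, 144.6]
ee_rot: [0.0, 0.219, 0.976, -0.0]
force: [-5.3, -3.0, 10.0]
grip_width: 0.127
grip_force: 41.2
```

```bash
python3 -c "
from h import *
st()"
```

```text
{'time_s': 9.15, 'joints': [-0.19, 0.6, 1.51, -0.0, 1.03, -1.31], 'eef_pos': [579.51, 9.35, 144.58], 'force': [-5.32, -2.95, 9.98], 'wrist_torque': [-0.17, 0.71, -0.0], 'grip_force': 41.19, 'grip_width': 0.13}
```

Run:
```python
from meas import *
c,s=pickle.load(open('open.pkl','rb'))
for t in((190.6,199),(207.6,164.6)): print(onplane(c,*t,50).round(1))
g=cv2.cvtColor(c['color'],cv2.COLOR_RGB2GRAY)
print(g[195:206,184:200]); print(g[161:174,201:216])
for z in(11,30,50): print(z,[np.round(proj(c,(x,y,z)),1) for x,y in((562,59.5),(634,26))])
# scene posts predicted pix for alternatives
print([np.round(proj(s,p),1) for p in((562,59.5,11),(562,59.5,50))], posts(s))
```

```text
[562.1  57.8  50. ]
[634.   24.6  50. ]
[[157 161 162 156 163 161 168 154 179 203 204 201 203 203 202 204]
 [155 155 158 162 163 162 158 166 192 203 204 203 203 204 204 201]
 [162 163 160 158 161 164 149 171 194 201 203 204 201 202 205 204]
 [156 158 160 160 167 152 156 150 146 171 197 204 202 202 203 201]
 [163 161 162 161 165 138 141 129  77  97 163 195 204 202 205 202]
 [157 162 162 167 149 147 146 103  64  60 100 168 200 203 201 204]
 [162 163 164 161 151 180 204 168 105  62  58 134 189 205 203 204]
 [162 162 166 141 153 191 203 205 152 109 124 156 192 202 201 201]
 [164 163 165 154 180 204 204 202 167 178 204 204 203 204 205 204]
 [165 166 146 153 191 202 203 204 204 204 203 202 202 205 204 203]
 [163 166 155 164 192 202 203 204 203 203 204 203 202 203 202 202]]
[[158 161 160 168 167 154 156 156 181 200 201 203 202 202 204]
 [147 154 161 162 163 168 166 173 194 202 203 201 201 202 203]
 [149 155 162 164 165 166 166 174 185 196 203 201 203 202 202]
 [150 160 162 163 165 154 152 148 130 160 195 201 203 203 202]
 [153 162 163 165 163 148 125 103  79 100 171 202 204 204 200]
 [162 1
[... 252 characters left out ...]
63 147 163 191 199 201 166 132 173 199 199 201 203 202]
 [162 161 141 172 200 198 200 198 199 201 200 201 201 204 201]
 [163 150 162 192 199 200 201 201 198 198 200 202 202 202 202]
 [161 141 174 199 200 198 199 199 199 200 199 202 203 201 203]]
11 [array([193.6, 201.7]), array([210. , 168.7])]
30 [array([191.7, 200.5]), array([208.5, 166.8])]
50 [array([189.7, 199.1]), array([206.9, 164.6])]
[array([200.7, 280.2]), array([198.7, 265. ])] [(np.float64(191.97357301492178), np.float64(238.3301181102362), np.float64(193.50168283478908), np.float64(253.9908557625949)), (np.float64(198.44909235386442), np.float64(265.14172901080633), np.float64(200.02440850594292), np.float64(281.1039473684211))]
```

Call:
step_arm(
  plan=[
    {"offset":[0,0,-0.2],"rot":[0,0,0],"gripper":0.5},
    {"offset":[-0.2,0.04,-0.2],"rot":[0,0,0],"gripper":0.5},
    {"offset":[-0.2,0.04,-0.1],"rot":[0,0,0],"gripper":0.5},
    {"offset":[-0.2,0.04,-0.05],"rot":[0,0,0],"gripper":0.5},
    {"offset":[-0.2,0.04,-0.05],"rot":[0,0,0],"gripper":0.5},
  ],
)

```text
time_s: 9.65
eef_pos: [581.5, 9.2, 144.1]
ee_rot: [-0.0, 0.219, 0.976, 0.0]
force: [0.9, 0.1, -0.5]
grip_width: 0.124
grip_force: 39.9
```

```bash
cat >> h.py <<'E'
def feel():
    s=sense(); F=np.array(s['force'])+[0,0,.8]; M=np.array(s['wrist_torque']); P=np.array(s['eef_pos']); L=.166
    r=np.array([(-L*F[0]-M[1])/F[2],(M[0]-L*F[1])/F[2],0])*1000 
    print('t',round(s['time_s'],2),'P',P.round(2),'F',F.round(1),'M',M.round(2),'contact rel file x,y',round(r@EX,1),round(r@EY,1),'Ffile',round(F@EX,1),round(F@EY,1))
E
python3 -c "
from h import *
feel()"
```

```text
t 9.65 P [581.46   9.17 144.1 ] F [0.9 0.1 0.3] M [-0.03 -0.1  -0.07] contact rel file x,y -84.9 -237.7 Ffile 0.8 0.5
```

Call:
step_arm(
  plan=[
    {"offset":[0,0,0.1],"rot":[0,0,0],"gripper":0.5},
    {"offset":[0,0,0.2],"rot":[0,0,0],"gripper":0.5},
    {"offset":[0,0,0.25],"rot":[0,0,0],"gripper":0.5},
    {"offset":[0,0,0.25],"rot":[0,0,0],"gripper":0.5},
  ],
)

```text
time_s: 10.05
eef_pos: [581.6, 9.1, 142.0]
ee_rot: [0.0, 0.219, 0.976, 0.0]
force: [1.5, -0.6, 0.0]
grip_width: 0.125
grip_force: 40.0
```

```bash
python3 -c "
from h import *
feel()"
```

```text
t 10.05 P [581.58   9.08 141.97] F [ 1.5 -0.6  0.8] M [-0.19 -0.32 -0.05] contact rel file x,y 126.4 -57.8 Ffile 1.6 0.1
```

Call:
step_arm(
  plan=[
    {"offset":[-0.03,0,0.2],"rot":[0,0,0],"gripper":0.5},
    {"offset":[-0.03,0,0.4],"rot":[0,0,0],"gripper":0.5},
    {"offset":[-0.03,0,0.6],"rot":[0,0,0],"gripper":0.5},
    {"offset":[-0.03,0,0.8],"rot":[0,0,0],"gripper":0.5},
    {"offset":[-0.03,0,0.8],"rot":[0,0,0],"gripper":0.5},
  ],
)

```text
time_s: 10.55
eef_pos: [581.7, 9.0, 133.6]
ee_rot: [0.0, 0.219, 0.976, 0.0]
force: [1.3, 0.2, -1.8]
grip_width: 0.127
grip_force: 39.9
```

```bash
python3 -c "
from h import *
feel()"
```

```text
t 10.55 P [581.73   9.02 133.6 ] F [ 1.3  0.2 -1. ] M [-0.11 -0.45 -0.  ] contact rel file x,y -279.8 26.2 Ffile 1.1 0.7
```

Call:
step_arm(
  plan=[
    {"offset":[-0.03,0.02,0.3],"rot":[0,0,0],"gripper":0.5},
    {"offset":[-0.03,0.02,0.6],"rot":[0,0,0],"gripper":0.5},
    {"offset":[-0.03,0.02,0.9],"rot":[0,0,0],"gripper":0.5},
    {"offset":[-0.03,0.02,1.2],"rot":[0,0,0],"gripper":0.5},
    {"offset":[-0.03,0.02,1.2],"rot":[0,0,0],"gripper":0.5},
  ],
)

```text
time_s: 11.05
eef_pos: [581.9, 9.1, 121.4]
ee_rot: [-0.0, 0.219, 0.976, 0.0]
force: [1.4, -1.3, -2.3]
grip_width: 0.126
grip_force: 39.8
```

```bash
python3 -c "
from h import *
feel()"
```

```text
t 11.05 P [581.95   9.13 121.4 ] F [ 1.4 -1.3 -1.5] M [-0.14 -0.26 -0.03] contact rel file x,y 0.2 -58.1 Ffile 1.8 -0.6
```

Low forces; continue to the boards (expected TCP ≈105–107).

Call:
step_arm(
  plan=[
    {"offset":[-0.03,-0.01,0.3],"rot":[0,0,0],"gripper":0.5},
    {"offset":[-0.03,-0.01,0.6],"rot":[0,0,0],"gripper":0.5},
    {"offset":[-0.03,-0.01,0.9],"rot":[0,0,0],"gripper":0.5},
    {"offset":[-0.03,-0.01,1.15],"rot":[0,0,0],"gripper":0.5},
    {"offset":[-0.03,-0.01,1.25],"rot":[0,0,0],"gripper":0.5},
    {"offset":[-0.03,-0.01,1.25],"rot":[0,0,0],"gripper":0.5},
  ],
)

```text
time_s: 11.65
eef_pos: [582.2, 8.9, 109.2]
ee_rot: [-0.0, 0.219, 0.976, 0.0]
force: [-0.3, 0.1, -1.3]
grip_width: 0.126
grip_force: 39.9
```

```bash
python3 -c "
from h import *
feel()"
```

```text
t 11.65 P [582.17   8.93 109.18] F [-0.3  0.1 -0.5] M [-0.01 -0.05 -0.04] contact rel file x,y -203.1 -38.3 Ffile -0.3 -0.1
```

Call:
step_arm(
  plan=[
    {"offset":[0,0,0.1],"rot":[0,0,0],"gripper":0.5},
    {"offset":[0,0,0.2],"rot":[0,0,0],"gripper":0.5},
    {"offset":[0,0,0.3],"rot":[0,0,0],"gripper":0.5},
    {"offset":[0,0,0.3],"rot":[0,0,0],"gripper":0.5},
  ],
)

```text
time_s: 12.05
eef_pos: [582.3, 8.9, 107.1]
ee_rot: [0.0, 0.219, 0.976, 0.0]
force: [-3.7, -0.0, 6.3]
grip_width: 0.124
grip_force: 40.7
```

```bash
python3 -c "
from h import *
feel()"
```

```text
t 12.05 P [582.31   8.93 107.11] F [-3.7 -0.   7.1] M [ 0.03  0.49 -0.06] contact rel file x,y 12.4 12.0 Ffile -3.3 -1.6
```

Call:
step_arm(
  plan=[
    {"offset":[0,0,-0.15],"rot":[0,0,0],"gripper":3.5},
    {"offset":[0,0,-0.15],"rot":[0,0,0],"gripper":3.5},
    {"offset":[0,0,-0.15],"rot":[0,0,0],"gripper":3.5},
    {"offset":[0,0,-3],"rot":[0,0,0],"gripper":3.5},
    {"offset":[0,0,-7],"rot":[0,0,0],"gripper":3.5},
    {"offset":[0,0,-10],"rot":[0,0,0],"gripper":3.5},
    {"offset":[0,0,-10],"rot":[0,0,0],"gripper":3.5},
  ],
)

```text
time_s: 12.75
eef_pos: [583.6, 8.7, 210.6]
ee_rot: [0.004, 0.219, 0.976, 0.0]
force: [-0.6, -0.6, -0.1]
grip_width: 0.408
grip_force: 0.0
```

Run:
```python
from meas import *
st()
c,s=pickle.load(open('open.pkl','rb'))
V=[cv2.cvtColor(x['color'],cv2.COLOR_RGB2HSV)[...,2] for x in(c,s)]
a=blob(V[0]<50,(163,208.5)); b=blob(V[1]<60,(180,279)); print('grip open',a,b,tri(c,a[0],s,b[0]))
s=cam('scene'); P=cloud(s); Z=P[...,2]
for h in((634,26),(562,59.5)):   # heights around posts: flange z should be 15
    m=(np.hypot(P[...,0]-h[0],P[...,1]-h[1])<11)&(Z<60); print('z near post',np.percentile(Z[m],[10,50,90]).round(1),m.sum())
go((540,109.5,180),64.9)
```

```text
{'time_s': 12.75, 'joints': [-0.19, 0.52, 1.44, 0.0, 1.17, -1.31], 'eef_pos': [583.64, 8.69, 210.63], 'force': [-0.61, -0.57, -0.07], 'wrist_torque': [0.03, -0.07, 0.02], 'grip_force': 0.0, 'grip_width': 0.41}
grip open (array([163.22580645, 208.80645161]), array([158, 205,  11,   8,  62], dtype=int32)) (array([179.92957746, 279.69014085]), array([176, 275,   9,  11,  71], dtype=int32)) (array([540.43070419, 110.00953032,  63.15044187]), np.float64(0.9722221734380153))
z near post [14.9 17.2 45.3] 97
z near post [14.6 16.5 45.5] 116
off [8.19 7.27 2.78] rot [ 0.1  0.2 -0.2]
```

Call:
step_arm(
  plan=[
    {"offset":[3,2.7,1],"rot":[0,0,-0.2],"gripper":4},
    {"offset":[6.5,5.8,2],"rot":[0,0,-0.2],"gripper":4},
    {"offset":[8.15,7.3,3],"rot":[0,0.2,-0.2],"gripper":4},
    {"offset":[8.15,7.3,3],"rot":[0,0.2,-0.2],"gripper":4},
    {"offset":[8.15,7.3,3],"rot":[0,0.2,-0.2],"gripper":4},
    {"offset":[8.15,7.3,6],"rot":[0,0.2,-0.2],"gripper":4},
    {"offset":[8.15,7.3,9],"rot":[0,0.2,-0.2],"gripper":4},
    {"offset":[8.15,7.3,9],"rot":[0,0.2,-0.2],"gripper":4},
    {"offset":[8.15,7.3,9],"rot":[0,0.2,-0.2],"gripper":1},
    {"offset":[8.15,7.3,9],"rot":[0,0.2,-0.2],"gripper":1},
    {"offset":[8.15,7.3,9],"rot":[0,0.2,-0.2],"gripper":1},
    {"offset":[8.15,7.3,9],"rot":[0,0.2,-0.2],"gripper":1},
  ],
  squeeze=40,
)

```text
time_s: 14.0
eef_pos: [540.6, 109.2, 117.9]
ee_rot: [-0.0, 0.218, 0.976, 0.0]
force: [-1.2, -5.4, 7.0]
grip_width: 0.178
grip_force: 41.5
```

Call:
step_arm(
  plan=[
    {"offset":[0.5,0,0.1],"rot":[0,0,0],"gripper":1},
    {"offset":[1.0,0,0.4],"rot":[0,0,0],"gripper":1},
    {"offset":[1.45,0,0.75],"rot":[0,0,0],"gripper":1},
    {"offset":[1.9,0,1.1],"rot":[0,0,0],"gripper":1},
    {"offset":[2.3,0,1.5],"rot":[0,0,0],"gripper":1},
    {"offset":[2.65,0,1.9],"rot":[0,0,0],"gripper":1},
    {"offset":[2.95,0,2.35],"rot":[0,0,0],"gripper":1},
    {"offset":[3.2,0,2.8],"rot":[0,0,0],"gripper":1},
    {"offset":[3.4,0,3.2],"rot":[0,0,0],"gripper":1},
    {"offset":[3.4,0,3.2],"rot":[0,0,0],"gripper":1},
  ],
)

```text
time_s: 15.0
eef_pos: [509.5, 123.9, 85.4]
ee_rot: [-0.0, 0.217, 0.976, 0.0]
force: [-1.1, -6.1, 3.0]
grip_width: 0.18
grip_force: 46.1
```

Now release, rise, then press the grip down with closed fingers to make sure it is seated.

Call:
step_arm(
  plan=[
    {"offset":[0,0,0],"rot":[0,0,0],"gripper":4},
    {"offset":[0,0,0],"rot":[0,0,0],"gripper":4},
    {"offset":[0,0,0],"rot":[0,0,0],"gripper":4},
    {"offset":[0.2,0,-3],"rot":[0,0,0],"gripper":4},
    {"offset":[0.4,0,-5],"rot":[0,0,0],"gripper":0},
    {"offset":[0.4,0,-5],"rot":[0,0,0],"gripper":0},
    {"offset":[0.4,0,-5],"rot":[0,0,0],"gripper":0},
    {"offset":[0.4,0,-5],"rot":[0,0,0],"gripper":0},
    {"offset":[0.4,0,-3],"rot":[0,0,0],"gripper":0},
    {"offset":[0.4,0,-2],"rot":[0,0,0],"gripper":0},
    {"offset":[0.4,0,-1.65],"rot":[0,0,0],"gripper":0},
    {"offset":[0.4,0,-1.65],"rot":[0,0,0],"gripper":0},
  ],
)

```text
time_s: 16.2
eef_pos: [504.8, 126.0, 101.4]
ee_rot: [-0.003, 0.217, 0.976, 0.0]
force: [-7.5, -1.3, 13.5]
grip_width: -0.002
grip_force: 6.2
```

Call:
step_arm(
  plan=[
    {"offset":[0,0,-3],"rot":[0,0,0],"gripper":0},
    {"offset":[3,0,-8],"rot":[0,0,0],"gripper":0},
    {"offset":[7,5,-13],"rot":[0,0,0],"gripper":0},
    {"offset":[11,10,-17],"rot":[0,0,0],"gripper":0},
    {"offset":[14,14,-19],"rot":[0,0,0],"gripper":0},
    {"offset":[17,18,-19],"rot":[0,0,0],"gripper":0},
    {"offset":[20,21,-19],"rot":[0,0,0],"gripper":0},
    {"offset":[20,21,-19],"rot":[0,0,0],"gripper":0},
  ],
)

```text
time_s: 17.0
eef_pos: [414.2, 398.9, 291.3]
ee_rot: [-0.002, 0.218, 0.976, 0.0]
force: [0.9, -1.2, -0.2]
grip_width: -0.0
grip_force: 0.0
```

Run:
```python
from meas import *
st(); c=cam('top'); s=cam('scene')
a=cv2.resize(c['color'][100:290,130:400],(560,394),interpolation=cv2.INTER_CUBIC)
b=cv2.resize(s['color'][205:335,150:230],(240,394),interpolation=cv2.INTER_CUBIC)
cv2.imwrite('pics/end.png',np.hstack([a,b])[...,::-1])
V=cv2.cvtColor(c['color'],cv2.COLOR_RGB2HSV)[...,2]; print(blob(V<50,(160,227))[0])
```

```text
{'time_s': 17.0, 'joints': [0.56, 0.43, 1.36, 0.0, 1.35, -0.57], 'eef_pos': [414.2, 398.88, 291.32], 'force': [0.86, -1.16, -0.25], 'wrist_torque': [0.01, -0.05, -0.01], 'grip_force': 0.0, 'grip_width': -0.0}
[160.31111111 226.73333333]
```

View pics/end.png

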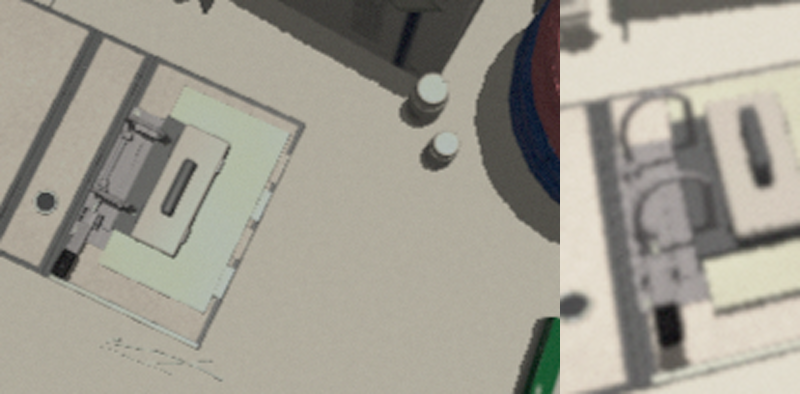

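The case lies flat with its box right of the posts, centred around (182,190). The arches are bowed shut over the posts, the grip at (65,263) is back at its original pixel, and both bottles are standing.

```bash
python3 -c "
from rig import *
print(finish_job())"
```

```text
the job is handed in; nothing more can be done
None
```

The case is filed flat on the index boards over both posts, the rings are shut with the lever down, both bottles still stand where they were (the medicine box was never approached), and the job is handed in at about 17 s.

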